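# Clamp a collet block with the guarded knob

## Robot

A 7-joint arm with a two-finger parallel gripper is mounted at the origin on the work surface. World frame = base frame: x ahead of the robot, y to its left, z up, the work surface at z = 0. Lengths are in m, angles in rad, forces in N, time in s.
With the tool pointing down it reaches from about 0.425 to 0.875 m from the base axis. Payload 4.7 kg.
Tool frame: the origin (TCP) lies at the very end of the fingers, on their centre line; the grasp point (between the pads) lies 19 mm behind it; z points along the fingers, y is the line along which they close (so a half turn about z gives the same grasp; the last joint's range is limited). The gripper opens to 85 mm and grips with 20 to 120 N. Pads are 22 mm wide; open, the fingers measure 114 mm over their backs; the gripper's body (76 mm by 85 mm) begins 54 mm behind the grasp point. The pads swing forward as they close: fully open they stand 13 mm farther back than shut.
Start: joints at [-1.09, 0.321, -0.07, 1.45, 0.023, 1.371, -0.057], TCP at [0.293, 0.58, 0.231] pointing down, gripper open.
Joint ranges: [-2.86, 2.86], [-0.3, 2.09], [-1.38, 1.24], [0.06, 2.45], [-1.56, 4.7], [0.09, 2.05], [-2.69, 2.69]. Speed limits (rad/s): [2.57, 2.57, 3.14, 3.14, 3.14, 3.14, 3.14].

## Interface

Orientations are given as a unit quaternion [w, x, y, z].
In Python, from cell import arm gives the robot as it stands.
- The arm moves only by the tool carry_out, never from a script. Its argument "rows" is a list of rows, each an object of numbers: "grip": the opening, from 0 (shut) to 1 (fully open); "tx", "ty", "tz": the shift along the world's x, y, z in units of 25 mm (1.0 is 25 mm); "roll": the turn about the world's z in degrees. In form: [{"grip": .., "tx": .., "ty": .., "tz": .., "roll": ..}, ...]. A call has 1 to 10 rows; each row shifts and turns the commanded pose from where the row before left it; what a row does not reach is not made up. A row lasts 1/8 s, in which the tool goes at most 62.5 mm and 10.7 degrees, less where a joint would pass 70% of its speed; a pose out of reach is approached as far as the arm can. A call is refused whole if a number of a shift passes 1 or a number of a turn 10.7, either way. A call with a gripper value outside its range is refused whole. The fingers move at their own pace and stop on an object; the grip force is fixed at half the most. Time passes only in rows, so rows that do not move let the fingers close. It gives the time, the measured TCP pose, the force, the opening and the grip force at its end, in the units of the state.
- arm.get_obs(): the state, without advancing time (a new reading comes with each control period).
- arm.grab_frame(name): name is "scene" or "top" or "wrist"; returns a dict with "image" (400x640x3 uint8, blue, green, red), "depth" (400x640 float32, m along the optical axis (not along the pixel's ray), 0 where there is no reading), "fx", "fy", "cx", "cy" (pixels), "k1" (the pictures are not rectified: a ray, as slopes to the right and down, at radius r is drawn at 1 + k1 r^2 times it, then the intrinsics apply), "eye" and "rotation" of the camera in the world; the wrist camera has in their place "tool_from_camera" (4x4, takes a point from camera to tool coordinates, whose origin is the TCP and whose axes are the flange's). Camera axes: x right, y down, z forward; pixel columns grow to the right and rows downward; lengths in m; the calibration is good to about 2 mm. A picture is of the moment at which its call begins: read the wrist's pose just before it.
- arm.sign_off(): hands the job in; it is judged then, once.
Trained networks look in a picture, given as the dict that the camera call returned (one of the last four; its "shot" number tells which), for a name from the list of things; names that differ only in an ending like _2 or _b are one class to them, and where a whole thing is asked for, a point or a joint stands for the part that bears it (a point fixed in the world has none). Each returns a list of dicts, best first, with "p" (0 to 1); they miss things now and then, are a little off and sometimes report something else, mostly with a low value. They report only what shows in the picture. A call takes as long as a camera call. They do not tell look-alikes from the thing itself.
- arm.silhouettes(picture, name): "mask" (400x640 bool, what is visible of it) and "xy" ([column, row] in pixels, amid what is visible of it).
The state is a dict: "t": time; "joint_positions": joint angles; "dq": joint speeds; "joint_efforts": joint torques, N m; "ee_pos": TCP position; "ee_rot": TCP orientation; "ft_force": force on the tool from outside, world axes, zero at the start; "wrist_torque": the same for the moment, N m; "grip_width": opening from 0.0 (shut) to 1.0 (fully open); "grasp_force": force on a finger pad.
Only numpy, scipy, OpenCV 4.12 (cv2) and the standard library are available. Lean on these libraries where they do the work, as an engineer would, in place of code of your own. Each camera call takes 0.05 s, during which the arm holds its last target. There are 200 camera calls.

## Task

Stand the steel collet block upright on the bed of the setting clamp, midway across it between the brass pad and the back stop, and let go. Then reach through the round opening of the guard and turn the recessed knob clockwise until the pad holds the block against the stop with about 12 N, and leave it so. Never squeeze the block with more than 24 N, do not lean on the guard with more than 15 N, and leave the mug, pliers and ring alone.

Things in the scene. Friction and masses are not known exactly. Their poses are not given: they have to be found in the camera images.
- clamp: Low dark steel bench clamp, fixed. Origin: underside, below the clamping line; the jaw pushes along its +y axis, z is up. Base plate 120 (x) by 260 (y from -150 to 110) by 20 mm thick; its top, 20 mm above the bench, is the bed. In its frame the knob's axis is at x = 0, y = -85 mm, the bed at y = 50 mm.
- bed (a point): Point on the bed (20 mm above the bench) in the jaw gap, at clamp x = 0, y = 50 mm, axes as the clamp. Behind it the fixed steel back stop, 44 wide, 34 high, 14 thick: its front face is pinned anywhere from y = 66 to 74 mm of the clamp and is not measured. Gap from pad to stop at the start: 33 to 44 mm.
- pad: Brass pad of the jaw, 34 wide (x), 8 thick, spanning 3 to 30 mm above the bed. Origin: at bed height, middle of its front face (toward the block). Axes as the clamp. Unloaded its face is at clamp y = 30 mm + 10 mm per rad of knob. It sits on a spring: 6 N per mm that it is pushed back from there, at most 7 mm.
- guard: Aluminium guard fixed over the knob: plate 112 by 112 mm, 5 thick, its top 82 mm above the bench, on corner posts and wire bars, with one round opening 90 mm in diameter centred over the knob. Origin: on the knob's axis at bed height (20 mm above the bench).
- opening (a point): Centre of the guard's opening, level with the top of the guard plate (82 mm above the bench).
- knob (a joint): Knob angle in rad, 0 (jaw fully back) to 3.4; grows as it turns clockwise seen from above; starts at 0 to 0.3. The jaw goes 10 mm forward per rad. Friction of about 0.2 N m holds the setting on release; in slow steady turning the torque rises by 0.01 N m per newton of pad force over its level in free turning. 0.1 rad past contact adds 6 N: stop by feel.
- knob_grip (a point): Grip point on the knob's axis, 62 mm above the bench (20 mm below the guard's top). The knob is a black upright bar 36 long, 14 thick, from 39 to 67 mm above the bench, on a disc 42 mm in diameter. x runs along the bar, z is up: close the fingers along y. At knob angle q the bar's x axis is turned by -q about z from the clamp's x.
- block: Loose steel collet block, 32 (x) by 22 (y) by 45 mm high, about 0.24 kg (varies), three round dark holes in its top. Origin: centre of the underside. It must stand in the clamp with its 22 mm across the jaw gap (its y along the clamp's y, either way round). Fingers do not fit between block and jaws: hold it across the 32 mm.
- mug: White mug with brushes, 82 mm in diameter, 90 high (brushes to about 205 mm). Bystander. Origin: centre of the underside.
- pliers: Small pliers lying flat, 130 by 55 by 12 mm. Bystander. Origin: under the pivot.
- ring: Brass finger ring lying flat, 23 mm in diameter, 5 high. Bystander. Origin: centre of the underside.
There are look-alikes about, which are no part of the job. Leave any brown or pink look-alike of the block alone.

How it is judged:
On the way, in this order (a step that is already met when the one before it is completed fails the run):
1. the block stands upright on the bed between pad and stop, let go (x of block in the frame of clamp between -0.012 and 0.012 m and y of block in the frame of clamp between 0.038 and 0.068 m and z of block in the frame of clamp between 0.016 and 0.024 m and angle between block's own z axis and vertical below 0.1 rad and contact force between block and the fingers below 0.1 N), for 0.2 s.
2. the pad presses the block with more than 6 N (contact force between pad and block above 6 N), for 0.2 s.
At the end, for the whole second after the job is handed in: The block stands upright (within 0.1 rad) on the bed, within 12 mm of the middle across the jaws, still, and the pad presses it against the stop with 6 to 18 N; nothing moves and the knob is released (x of block in the frame of clamp between -0.012 and 0.012 m and y of block in the frame of clamp between 0.038 and 0.068 m and z of block in the frame of clamp between 0.016 and 0.024 m and angle between block's own z axis and vertical below 0.1 rad and contact force between pad and block between 6 and 18 N and linear speed of block below 0.01 m/s and velocity of joint knob below 0.05 rad/s); the robot touches nothing.
It fails at once if the block is squeezed by the pad with more than 24 N (contact force between pad and block above 24 N).
It fails at once if the robot presses on the guard with more than 15 N (contact force between any of the fingers, the arm and guard above 15 N).
It fails at once if a bystander (mug, pliers, ring) is moved by more than 15 mm (distance of any of mug, pliers, ring from where it was at the start of the episode above 0.015 m).
It also fails if it takes over 72 s, if anything falls off the work surface, if the arm or the gripper's body presses on something with over 40 N, if the wrist force passes 120 N, or if a joint passes its speed limit or range.

## Working session

There is one attempt and no reset: what is moved stays moved. The work goes in short steps, Python scripts to look and compute and a tool call to move; the robot and the scene stay as the last step left them, time stands still between calls to the robot, and variables do not carry over. Pictures are saved under pics/ and viewed, at most 10 in all, crops included, and the job is handed in when it is done.

Besides the shell and the picture viewer there is one more tool, called after "Call:" as name([rows], argument=value, ...), one row to a line, values as JSON. carry_out: Moves the arm, as the interface text tells. Its arguments: {"type":"object","properties":{"rows":{"type":"array"}},"required":["rows"]}

```bash
mkdir -p pics; ls
cat > h.py <<'E'
import numpy as np, cv2
from cell import arm
from scipy.spatial.transform import Rotation as R
def rot(o):
    q=np.array(o["ee_rot"]); return R.from_quat([q[1],q[2],q[3],q[0]]).as_matrix()
def cam(f,o=None):
    if "eye" in f:
        r=np.array(f["rotation"]); 
        if r.shape!=(3,3): r=R.from_quat([r[1],r[2],r[3],r[0]]).as_matrix()
        return np.array(f["eye"]),r
    T=np.array(f["tool_from_camera"]); W=rot(o)
    return np.array(o["ee_pos"])+W@T[:3,3], W@T[:3,:3]
def slopes(f,uv):
    d=np.array([(uv[0]-f["cx"])/f["fx"],(uv[1]-f["cy"])/f["fy"]],float); s=d.copy()
    for _ in range(10): s=d/(1+f["k1"]*(s@s))
    return s
def ray(f,uv,o=None):
    e,r=cam(f,o); return e, r@np.append(slopes(f,uv),1)
def onz(f,uv,z,o=None):
    e,d=ray(f,uv,o); return e+d*(z-e[2])/d[2]
def dep(f,uv,o=None):
    u,v=int(round(uv[0])),int(round(uv[1])); p=f["depth"][max(v-2,0):v+3,max(u-2,0):u+3]; p=p[p>0]
    e,d=ray(f,uv,o); return e+d*np.median(p) if len(p) else None
def cloud(f,m,o=None):
    v,u=np.nonzero(m&(f["depth"]>0)); e,r=cam(f,o)
    d=np.stack([(u-f["cx"])/f["fx"],(v-f["cy"])/f["fy"]],1); s=d.copy()
    for _ in range(10): s=d/(1+f["k1"]*(s**2).sum(1,keepdims=True))
    return e+(np.c_[s,np.ones(len(s))]*f["depth"][v,u][:,None])@r.T
E
cat > a.py <<'E'
from h import *
np.set_printoptions(precision=4,suppress=True)
o=arm.get_obs(); print(o)
for c in ("scene","top"):
    f=arm.grab_frame(c); cv2.imwrite(f"pics/{c}0.png",f["image"]); print(c,cam(f)[0],f["fx"],f["k1"])
    for n in ("block","clamp","knob","guard","pad","mug","pliers","ring"):
        for s in arm.silhouettes(f,n)[:4]:
            P=cloud(f,s["mask"]); print(n,round(s["p"],2),np.round(s["xy"]),s["mask"].sum(),np.median(P,0) if len(P) else None,"zmax",np.percentile(P[:,2],95) if len(P) else None)
E
python3 a.py
```

```text
pics
{'t': 0.0, 'joint_positions': array([-1.0899,  0.3219, -0.0701,  1.4517,  0.0226,  1.3708, -0.0569]), 'dq': array([-0.001 ,  0.0001, -0.0007, -0.0013, -0.0006,  0.0006, -0.0001]), 'joint_efforts': array([  0.0004, -49.3583,  -0.3823, -31.4327,   0.0128,   0.0114,
        -0.    ]), 'ee_pos': array([0.2923, 0.58  , 0.2302]), 'ee_rot': array([-0.0002,  0.2313,  0.9729, -0.001 ]), 'ft_force': array([-0.7604, -0.089 ,  0.4063]), 'wrist_torque': array([ 0.0164, -0.0047,  0.0373]), 'grasp_force': 0.0, 'grip_width': 1.0002047722425769}
scene [ 1.3373 -0.1147  0.5739] 380.6023173090947 -0.02562733594690738
block 0.71 [428. 182.] 255 [0.5216 0.3134 0.0266] zmax 0.045479777253574175
block 0.57 [450. 174.] 204 [0.5123 0.3839 0.0281] zmax 0.045485137611466
block 0.52 [402. 183.] 205 [0.5413 0.2367 0.0287] zmax 0.04552241486480404
block 0.5 [408. 165.] 198 [0.4341 0.2801 0.0296] zmax 0.045706046164112356
clamp 0.72 [253. 216.] 4312 [ 0.6049 -0.1571  0.0208] zmax 0.08227806808536894
knob 0.58 [252. 216.] 4317 [ 0.6043 -0.1572  0.0208] zmax 0.0823032329138721
knob 0.44 [231. 204.] 1304 [ 0.588
[... 559 characters left out ...]
430337221225
block 0.6 [191. 248.] 167 [0.5121 0.3119 0.0444] zmax 0.04822506210289041
block 0.56 [160. 252.] 202 [0.5033 0.386  0.0434] zmax 0.04763818005716558
block 0.45 [223. 243.] 178 [0.5298 0.2371 0.0448] zmax 0.04781655956894363
clamp 0.89 [376. 219.] 4998 [ 0.5742 -0.1471  0.022 ] zmax 0.0837839916985507
knob 0.57 [399. 221.] 226 [ 0.5689 -0.2006  0.0446] zmax 0.06934122103512078
guard 0.66 [387. 228.] 1139 [ 0.5646 -0.1957  0.0823] zmax 0.0851851987406398
mug 0.89 [489. 171.] 1661 [ 0.6755 -0.4197  0.0657] zmax 0.17887509627410333
mug 0.29 [375. 219.] 4887 [ 0.5741 -0.1466  0.022 ] zmax 0.08372842016126825
pliers 0.56 [222. 154.] 452 [0.7452 0.248  0.0107] zmax 0.014551407186259913
```

```bash
python3 -c "
import cv2
a=cv2.imread('pics/top0.png');s=cv2.imread('pics/scene0.png')
t=cv2.resize(a[120:320,120:520],(800,400),interpolation=cv2.INTER_CUBIC)
u=cv2.resize(s[140:240,380:500],(240,200),interpolation=cv2.INTER_CUBIC)
w=cv2.resize(s[150:265,180:460],(487,200),interpolation=cv2.INTER_CUBIC)
import numpy as np
cv2.imwrite('pics/c0.png',np.vstack([t,np.hstack([u,w,np.zeros((200,73,3),np.uint8)])]))
z=a[225:285,140:260]; cv2.imwrite('pics/c1.png',cv2.resize(z,(800,400),interpolation=cv2.INTER_CUBIC))"
```

```text
(no output)
```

View pics/c0.png

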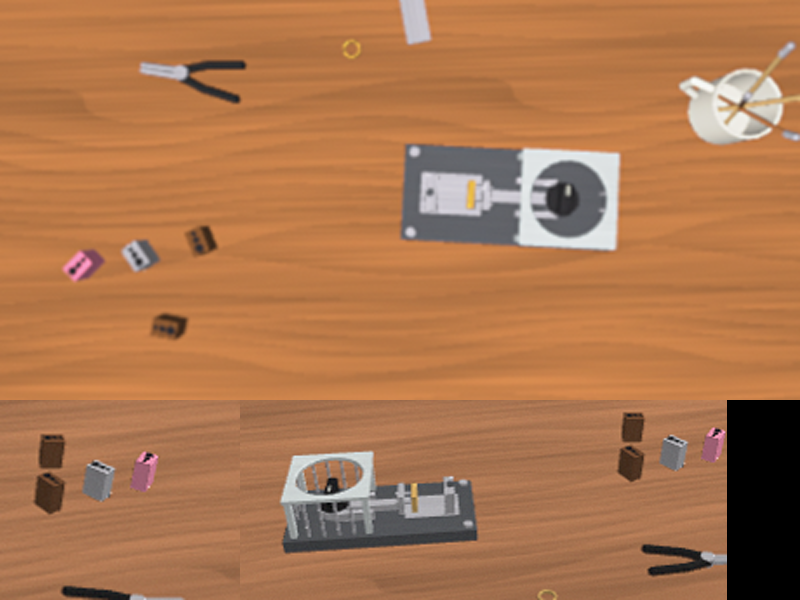

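View pics/c1.png

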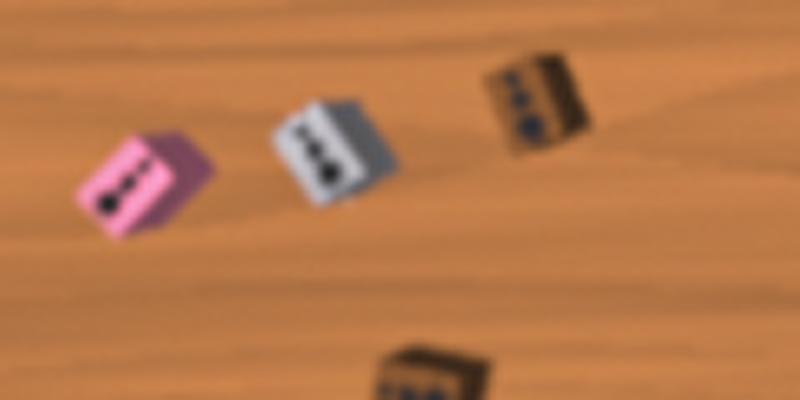

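The top picture has four candidates: a pink block at (160,252), a grey one at (191,248), a brown one at (223,243) and another brown one at about (204,283). The grey one is the steel block with three dark holes, and the enlarged crop confirms it. Next I'll move over it for a wrist view.

Call:
carry_out([
  {"grip":1,"tx":0.8,"ty":-0.97,"tz":0,"roll":-2.4},
  {"grip":1,"tx":0.8,"ty":-0.97,"tz":0,"roll":-2.4},
  {"grip":1,"tx":0.8,"ty":-0.97,"tz":0,"roll":-2.4},
  {"grip":1,"tx":0.8,"ty":-0.97,"tz":0,"roll":-2.4},
  {"grip":1,"tx":0.8,"ty":-0.97,"tz":0,"roll":-2.4},
  {"grip":0.65,"tx":0.8,"ty":-0.97,"tz":0,"roll":-2.4},
  {"grip":0.65,"tx":0.8,"ty":-0.97,"tz":0,"roll":-2.4},
  {"grip":0.65,"tx":0.8,"ty":-0.97,"tz":0,"roll":-2.4},
  {"grip":0.65,"tx":0.8,"ty":-0.97,"tz":0,"roll":-2.4},
  {"grip":0.65,"tx":0.8,"ty":-0.97,"tz":0,"roll":-2.4},
])

```text
t: 2.15
ee_pos: [0.4938, 0.3364, 0.2313]
ee_rot: [0.0, 0.43, 0.903, 0.0]
ft_force: [0.8, 0.0, -0.3]
grip_width: 0.647
grasp_force: 0.0
```

```bash
cat > b.py <<'E'
from h import *
np.set_printoptions(precision=4,suppress=True)
o=arm.get_obs(); f=arm.grab_frame("wrist"); cv2.imwrite("pics/w1.png",f["image"])
W=rot(o); print(o["t"],o["ee_pos"],"ytool deg",np.degrees(np.arctan2(W[1,1],W[0,1])),"cam",cam(f,o)[0],cam(f,o)[1][:,2],o["grip_width"],o["joint_positions"])
for s in arm.silhouettes(f,"block"):
    P=cloud(f,s["mask"],o)
    if len(P)<20: continue
    T=P[P[:,2]>np.percentile(P[:,2],98)-0.006]
    c,wh,a=cv2.minAreaRect((T[:,:2]*1000).astype(np.float32))
    col=f["image"][s["mask"]].mean(0)
    print(round(s["p"],2),s["xy"],s["mask"].sum(),"col",col,"top",np.median(T[:,2]),c,wh,a, "extremes",T.min(0),T.max(0))
E
python3 b.py
```

```text
2.15 [0.4938 0.3364 0.2313] ytool deg 39.098166059696474 cam [0.4497 0.3894 0.3737] [ 0.1724 -0.2107 -0.9622] 0.6471525525866964 [-0.7725  0.2074  0.1513  1.5946 -0.0318  1.3419  0.0652]
0.96 [290.1, 262.1] 1084 col [ 39.0544  65.036  108.7574] top 0.04491086304214564 (529.6563110351562, 242.93136596679688) (31.796344757080078, 22.278852462768555) 21.077943801879883 extremes [0.5115 0.2279 0.0404] [0.547  0.2577 0.0476]
0.93 [229.9, 170.0] 1069 col [ 40.1169  66.0814 109.4771] top 0.04484306406131533 (424.89483642578125, 284.22607421875) (32.03091049194336, 21.92403221130371) 77.5298843383789 extremes [0.4112 0.2665 0.0408] [0.4386 0.3017 0.0471]
0.81 [361.0, 137.5] 1014 col [139.7239 116.9606 189.4329] top 0.044863617055779875 (502.9298400878906, 390.3370361328125) (22.197978973388672, 32.01647186279297) 44.40370559692383 extremes [0.4847 0.3721 0.0408] [0.521  0.4083 0.0471]
0.77 [325.7, 200.9] 1010 col [157.3802 155.1297 161.8782] top 0.044817750433434334 (513.4148559570312, 318.3444519042969) (31.848979949951172, 22.467451095581055) 33.63678741455078 extremes [0.4949 0.302  0.0403] [0.5309 0.3358 0.0469]
```

Call:
carry_out([
  {"grip":0.65,"tx":0.4,"ty":-0.36,"tz":-0.8,"roll":-2.75},
  {"grip":0.65,"tx":0.4,"ty":-0.36,"tz":-0.8,"roll":-2.75},
  {"grip":0.65,"tx":0,"ty":0,"tz":-0.8,"roll":0},
  {"grip":0.65,"tx":0,"ty":0,"tz":-0.8,"roll":0},
  {"grip":0.65,"tx":0,"ty":0,"tz":0,"roll":0},
])

```text
t: 2.88
ee_pos: [0.5109, 0.3188, 0.1478]
ee_rot: [-0.001, 0.472, 0.882, -0.003]
ft_force: [-0.1, 0.2, 1.1]
grip_width: 0.651
grasp_force: 0.0
```

```bash
sed -i s/w1.png/w2.png/ b.py; python3 b.py
```

```text
2.875 [0.5109 0.3188 0.1478] ytool deg 33.7119687700051 cam [0.4726 0.3762 0.2902] [ 0.1472 -0.2293 -0.9621] 0.6506062742437263 [-0.7471  0.2765  0.1716  1.6826 -0.0497  1.1926  0.0252]
0.91 [368.7, 109.6] 1782 col [142.2643 118.647  188.4529] top 0.04488692759539753 (502.7326965332031, 390.2386474609375) (22.117136001586914, 31.756771087646484) 45.00728988647461 extremes [0.4847 0.3722 0.0404] [0.5203 0.408  0.0471]
0.73 [323.5, 200.9] 1811 col [159.3766 157.1093 163.688 ] top 0.044924014998568046 (513.1192016601562, 318.3995056152344) (31.63741683959961, 22.337604522705078) 34.14034652709961 extremes [0.4947 0.3013 0.0403] [0.5321 0.3357 0.047 ]
0.64 [286.3, 282.1] 2053 col [ 40.3765  67.0419 111.8665] top 0.044891903288381635 (529.896728515625, 242.31503295898438) (31.858642578125, 23.222328186035156) 21.19807243347168 extremes [0.5115 0.2266 0.0404] [0.5474 0.2578 0.0473]
0.58 [198.2, 170.4] 2059 col [ 38.1039  63.136  104.9446] top 0.04480886614763954 (424.7890319824219, 284.0975341796875) (32.60158920288086, 22.019121170043945) 77.41011047363281 extremes [0.4114 0.267  0.0401] [0.4385 0.3015 0.0471]
```

View pics/w2.png

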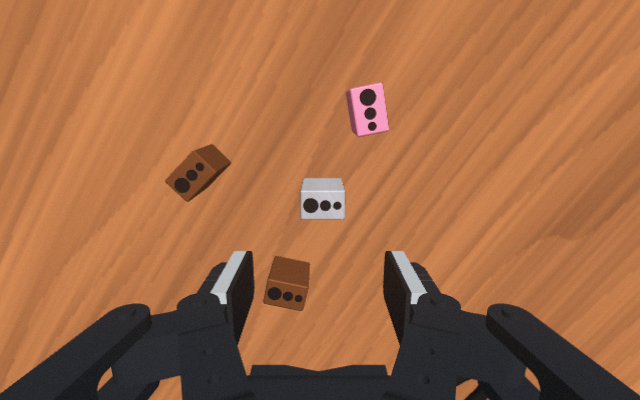

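The steel block is at (323,201) in the wrist view. Both wrist views agree on (0.513, 0.318) at 34° with the top at 45 mm. Descending now.

Call:
carry_out([
  {"grip":0.65,"tx":0.05,"ty":0,"tz":-0.9,"roll":0.2},
  {"grip":0.65,"tx":0,"ty":0,"tz":-0.9,"roll":0},
  {"grip":0.65,"tx":0,"ty":0,"tz":-0.9,"roll":0},
  {"grip":0.65,"tx":0,"ty":0,"tz":-0.7,"roll":0},
  {"grip":0.65,"tx":0,"ty":0,"tz":0,"roll":0},
  {"grip":0.65,"tx":0,"ty":0,"tz":0,"roll":0},
])

```text
t: 3.72
ee_pos: [0.5145, 0.3204, 0.0673]
ee_rot: [0.0, 0.47, 0.883, 0.001]
ft_force: [0.3, 0.6, -0.3]
grip_width: 0.65
grasp_force: 0.0
```

Call:
carry_out([
  {"grip":0.65,"tx":-0.05,"ty":-0.08,"tz":0,"roll":0},
  {"grip":0.65,"tx":0,"ty":0,"tz":-0.75,"roll":0},
  {"grip":0.65,"tx":0,"ty":0,"tz":-0.75,"roll":0},
  {"grip":0.65,"tx":0,"ty":0,"tz":-0.7,"roll":0},
  {"grip":0.65,"tx":0,"ty":0,"tz":0,"roll":0},
  {"grip":0.0,"tx":0,"ty":0,"tz":0,"roll":0},
  {"grip":0.0,"tx":0,"ty":0,"tz":0,"roll":0},
  {"grip":0.0,"tx":0,"ty":0,"tz":0,"roll":0},
  {"grip":0.0,"tx":0,"ty":0,"tz":0,"roll":0},
])

```text
t: 4.85
ee_pos: [0.513, 0.3183, 0.012]
ee_rot: [0.0, 0.47, 0.883, 0.001]
ft_force: [0.5, 0.9, 1.3]
grip_width: 0.367
grasp_force: 59.8
```

Call:
carry_out([
  {"grip":0,"tx":0,"ty":0,"tz":0.8,"roll":0},
  {"grip":0,"tx":0,"ty":0,"tz":1,"roll":0},
  {"grip":0,"tx":0,"ty":0,"tz":1,"roll":0},
  {"grip":0,"tx":0.2,"ty":-0.8,"tz":1,"roll":-4},
  {"grip":0,"tx":0.2,"ty":-1,"tz":1,"roll":-4},
  {"grip":0,"tx":0.2,"ty":-1,"tz":1,"roll":-4},
  {"grip":0,"tx":0.2,"ty":-1,"tz":1,"roll":-4},
  {"grip":0,"tx":0.2,"ty":-1,"tz":0.7,"roll":-4},
  {"grip":0,"tx":0.2,"ty":-1,"tz":0,"roll":-4},
  {"grip":0,"tx":0.2,"ty":-1,"tz":0,"roll":-4},
])

```text
t: 6.1
ee_pos: [0.5472, 0.1463, 0.198]
ee_rot: [-0.0, 0.671, 0.741, -0.001]
ft_force: [0.2, 0.8, -0.9]
grip_width: 0.368
grasp_force: 59.6
```

Call:
carry_out([
  {"grip":0,"tx":0.3,"ty":-1,"tz":0,"roll":-4},
  {"grip":0,"tx":0.3,"ty":-1,"tz":0,"roll":-4},
  {"grip":0,"tx":0.3,"ty":-1,"tz":0,"roll":-2},
  {"grip":0,"tx":0.3,"ty":-1,"tz":0,"roll":0},
  {"grip":0,"tx":0.2,"ty":-0.8,"tz":0,"roll":0},
  {"grip":0,"tx":0,"ty":0,"tz":0,"roll":0},
  {"grip":0,"tx":0,"ty":0,"tz":0,"roll":0},
])

```text
t: 6.98
ee_pos: [0.5825, 0.0289, 0.1986]
ee_rot: [-0.0, 0.731, 0.682, 0.0]
ft_force: [-0.4, 0.4, -1.5]
grip_width: 0.368
grasp_force: 59.6
```

```bash
cat > c.py <<'E'
from h import *
import sys
np.set_printoptions(precision=4,suppress=True)
o=arm.get_obs(); f=arm.grab_frame("wrist"); cv2.imwrite(f"pics/{sys.argv[1]}.png",f["image"])
W=rot(o); print(o["t"],o["ee_pos"],"ytool deg",np.degrees(np.arctan2(W[1,1],W[0,1])),o["grip_width"],o["joint_positions"])
P=cloud(f,np.ones((400,640),bool),o); np.save(f"{sys.argv[1]}.npy",P)
for n in ("clamp","guard","pad","knob","block"):
    for s in arm.silhouettes(f,n)[:2]:
        Q=cloud(f,s["mask"],o)
        if len(Q)<10: continue
        print(n,round(s["p"],2),s["xy"],len(Q),np.median(Q,0),Q.min(0),Q.max(0))
B=P[(abs(P[:,2]-.02)<.004)&(abs(P[:,0]-.59)<.12)&(P[:,1]<.03)&(P[:,1]>-.33)]
print("bed level rect",len(B),cv2.minAreaRect((B[:,:2]*1000).astype(np.float32)))
G=P[(abs(P[:,2]-.082)<.004)&(abs(P[:,0]-.59)<.12)&(P[:,1]<-.08)]
if len(G): print("guard rect",len(G),cv2.minAreaRect((G[:,:2]*1000).astype(np.float32)),np.median(G[:,2]))
E
python3 c.py w3
```

```text
6.975 [0.5825 0.0289 0.1986] ytool deg -4.0216322468410715 0.3683241403519077 [-0.4716  0.204   0.4324  1.6828 -0.0897  1.2747 -0.091 ]
clamp 0.74 [324.4, 235.2] 6518 [ 0.579  -0.0439  0.02  ] [ 0.5143 -0.1801 -0.0004] [0.6446 0.0454 0.2782]
guard 0.77 [275.1, 355.0] 225 [ 0.5279 -0.1475  0.031 ] [ 0.521  -0.1619  0.0195] [ 0.6257 -0.1458  0.0459]
knob 0.45 [319.2, 235.9] 6532 [ 0.579  -0.0438  0.02  ] [ 0.5145 -0.1801 -0.0017] [0.6463 0.0457 0.2775]
block 0.98 [320.5, 288.9] 8293 [0.5822 0.0366 0.2309] [ 0.5658 -0.1376  0.0195] [0.614  0.0409 0.2337]
bed level rect 4774 ((579.1878662109375, -95.11540985107422), (171.58148193359375, 119.99015808105469), 85.59082794189453)
```

View pics/w3.png

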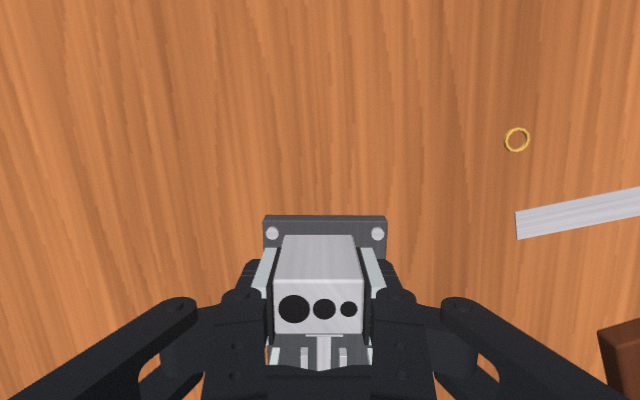

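The base shows at (262–387, 215–250) and its near edge fits well. The block hides the jaws, so I'll check them with the scene camera.

```bash
cat > d.py <<'E'
from h import *
np.set_printoptions(precision=4,suppress=True)
d=np.array([.0769,.997]); O=np.array([.5773,-.1193])
def loc(P): q=P[:,:2]-O; return np.c_[q@np.array([d[1],-d[0]]),q@d,P[:,2]]
if __name__=="__main__":
  for c in ("scene","top"):
    f=arm.grab_frame(c); cv2.imwrite(f"pics/{c}1.png",f["image"])
    P=loc(cloud(f,np.ones((400,640),bool)))
    B=P[(abs(P[:,2]-.02)<.004)&(abs(P[:,0])<.09)&(P[:,1]<.15)&(P[:,1]>-.19)]
    print(c,"bed",len(B),np.percentile(B,[1,99],axis=0)[:,:2])
    G=P[(abs(P[:,2]-.082)<.003)&(abs(P[:,0])<.09)&(P[:,1]<0)&(P[:,1]>-.19)]
    print("guard",len(G),np.percentile(G,[1,99],axis=0))
    J=P[(P[:,2]>.035)&(P[:,2]<.06)&(abs(P[:,0])<.025)&(P[:,1]>-.02)&(P[:,1]<.1)]
    h=np.histogram(J[:,1],bins=np.arange(-.02,.1,.004)); print(list(zip(np.round(h[1],3),h[0])))
    K=P[(P[:,2]>.055)&(P[:,2]<.072)&(abs(P[:,0])<.03)&(abs(P[:,1]+.085)<.03)]
    if len(K)>5: print("knob",len(K),cv2.minAreaRect((K[:,:2]*1000).astype(np.float32)),np.percentile(K[:,2],90))
E
python3 d.py
python3 -c "
import cv2
a=cv2.imread('pics/scene1.png')[150:250,190:310];b=cv2.imread('pics/top1.png')[170:270,300:460]
cv2.imwrite('pics/c2.png',cv2.vconcat([cv2.resize(a,(480,400),interpolation=cv2.INTER_CUBIC)]))"
```

```text
scene bed 2032 [[-0.0563 -0.1446]
 [ 0.0616  0.1069]]
guard 708 [[-0.055  -0.1399  0.0792]
 [ 0.0577 -0.028   0.084 ]]
[(np.float64(-0.02), np.int64(0)), (np.float64(-0.016), np.int64(0)), (np.float64(-0.012), np.int64(0)), (np.float64(-0.008), np.int64(0)), (np.float64(-0.004), np.int64(0)), (np.float64(0.0), np.int64(5)), (np.float64(0.004), np.int64(13)), (np.float64(0.008), np.int64(26)), (np.float64(0.012), np.int64(17)), (np.float64(0.016), np.int64(7)), (np.float64(0.02), np.int64(8)), (np.float64(0.024), np.int64(18)), (np.float64(0.028), np.int64(22)), (np.float64(0.032), np.int64(0)), (np.float64(0.036), np.int64(0)), (np.float64(0.04), np.int64(0)), (np.float64(0.044), np.int64(0)), (np.float64(0.048), np.int64(0)), (np.float64(0.052), np.int64(0)), (np.float64(0.056), np.int64(0)), (np.float64(0.06), np.int64(0)), (np.float64(0.064), np.int64(0)), (np.float64(0.068), np.int64(18)), (np.float64(0.072), np.int64(28)), (np.float64(0.076), np.int64(29)), (np.float64(0.08), np.int64(23)), (np.float64(0.084), np.int64(0)), (np.float64(0.088), np.int64(0)), (np.float64(0.092), n
[... 686 characters left out ...]
(0.028), np.int64(13)), (np.float64(0.032), np.int64(0)), (np.float64(0.036), np.int64(0)), (np.float64(0.04), np.int64(0)), (np.float64(0.044), np.int64(0)), (np.float64(0.048), np.int64(0)), (np.float64(0.052), np.int64(0)), (np.float64(0.056), np.int64(0)), (np.float64(0.06), np.int64(0)), (np.float64(0.064), np.int64(6)), (np.float64(0.068), np.int64(31)), (np.float64(0.072), np.int64(29)), (np.float64(0.076), np.int64(26)), (np.float64(0.08), np.int64(13)), (np.float64(0.084), np.int64(0)), (np.float64(0.088), np.int64(0)), (np.float64(0.092), np.int64(0))]
knob 100 ((-0.739044189453125, -86.23233032226562), (14.729576110839844, 35.92306900024414), 87.51210021972656) 0.06919777352479982
```

View pics/c2.png

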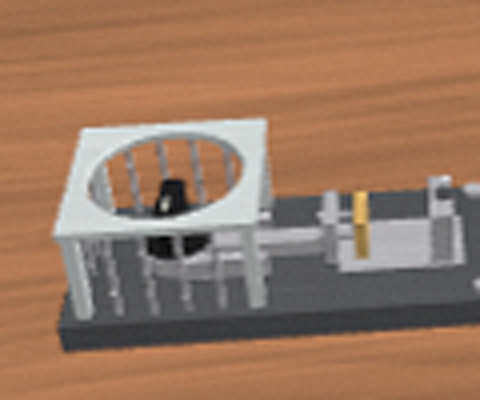

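The stop face is at about y = 69 mm, the pad face at about 31 mm and the knob at about 0.05 rad. All three cameras agree within 2 mm. Going over the bed.

Call:
carry_out([
  {"grip":0,"tx":-0.05,"ty":-0.8,"tz":0,"roll":-0.4},
  {"grip":0,"tx":0,"ty":-0.8,"tz":0,"roll":0},
  {"grip":0,"tx":0,"ty":-0.8,"tz":-0.5,"roll":0},
  {"grip":0,"tx":0,"ty":-0.8,"tz":-0.8,"roll":0},
  {"grip":0,"tx":0,"ty":-0.73,"tz":-0.8,"roll":0},
  {"grip":0,"tx":0,"ty":0,"tz":-0.8,"roll":0},
  {"grip":0,"tx":0,"ty":0,"tz":-0.6,"roll":0},
  {"grip":0,"tx":0,"ty":0,"tz":0,"roll":0},
  {"grip":0,"tx":0,"ty":0,"tz":0,"roll":0},
])

```text
t: 8.5
ee_pos: [0.5818, -0.0705, 0.1121]
ee_rot: [0.0, 0.734, 0.679, 0.0]
ft_force: [-0.8, -0.5, -1.2]
grip_width: 0.368
grasp_force: 59.7
```

```bash
python3 c.py w4; python3 -c "
from d import *
o=arm.get_obs();print(loc(np.array([o['ee_pos']])))
P=loc(np.load('w4.npy'))
J=P[(P[:,2]>.03)&(P[:,2]<.056)&(abs(P[:,0])<.025)&(P[:,1]>-.02)&(P[:,1]<.1)]
h=np.histogram(J[:,1],bins=np.arange(.02,.1,.002)); print([(round(float(a),3),int(b)) for a,b in zip(h[1],h[0]) if b])
B=P[(P[:,2]>.1)&(P[:,2]<.16)&(abs(P[:,0])<.014)&(P[:,1]>.02)&(P[:,1]<.1)]; print('block',np.percentile(B,[1,50,99],axis=0))"
```

```text
8.5 [ 0.5818 -0.0705  0.1121] ytool deg -4.438065951216299 0.3680124008538344 [-0.3373  0.2902  0.4835  1.7753 -0.149   1.111   0.1177]
clamp 0.83 [320.4, 196.6] 24312 [ 0.5799 -0.0625  0.02  ] [ 0.5121 -0.1996 -0.0017] [ 0.6492 -0.006   0.1909]
guard 0.89 [316.6, 364.0] 498 [ 0.575  -0.1489  0.0792] [ 0.5451 -0.186   0.0306] [ 0.6054 -0.0604  0.1865]
block 0.84 [321.7, 286.6] 8557 [ 0.5816 -0.0627  0.1444] [ 0.5416 -0.1748  0.0182] [ 0.6013 -0.0584  0.149 ]
bed level rect 22121 ((578.3126831054688, -103.35807800292969), (186.6443634033203, 120.07786560058594), 85.61327362060547)
guard rect 405 ((575.32666015625, -149.29185485839844), (3.7360363006591797, 61.41347885131836), 86.7642822265625) 0.07969898845915996
[[0.0005 0.0493 0.1119]]
[(0.066, 4), (0.068, 247), (0.07, 249), (0.072, 200), (0.074, 217), (0.076, 194), (0.078, 228), (0.08, 672)]
block [[-0.0137  0.0383  0.1029]
 [ 0.      0.0569  0.1444]
 [ 0.0137  0.06    0.1462]]
```

Call:
carry_out([
  {"grip":0,"tx":0,"ty":0,"tz":-0.7,"roll":0},
  {"grip":0,"tx":0,"ty":0,"tz":-0.7,"roll":0},
  {"grip":0,"tx":0,"ty":0,"tz":-0.7,"roll":0},
  {"grip":0,"tx":0,"ty":0,"tz":-0.6,"roll":0},
  {"grip":0,"tx":0,"ty":0,"tz":-0.38,"roll":0},
  {"grip":0,"tx":0,"ty":0,"tz":0,"roll":0},
  {"grip":0,"tx":0,"ty":0,"tz":0,"roll":0},
])

```text
t: 9.68
ee_pos: [0.5817, -0.0704, 0.0348]
ee_rot: [0.0, 0.734, 0.679, 0.0]
ft_force: [-0.5, -0.6, -1.4]
grip_width: 0.367
grasp_force: 59.7
```

Call:
carry_out([
  {"grip":0,"tx":0,"ty":0,"tz":-0.04,"roll":0},
  {"grip":0,"tx":0,"ty":0,"tz":-0.04,"roll":0},
  {"grip":0,"tx":0,"ty":0,"tz":0,"roll":0},
])

```text
t: 10.05
ee_pos: [0.5813, -0.0702, 0.0324]
ee_rot: [0.0, 0.734, 0.679, 0.0]
ft_force: [0.2, -0.1, -2.0]
grip_width: 0.366
grasp_force: 59.7
```

Call:
carry_out([
  {"grip":0,"tx":0,"ty":0,"tz":-0.03,"roll":0},
  {"grip":0,"tx":0,"ty":0,"tz":0,"roll":0},
])

```text
t: 10.3
ee_pos: [0.5814, -0.0703, 0.0319]
ee_rot: [0.0, 0.734, 0.679, 0.0]
ft_force: [-1.6, 0.3, 1.3]
grip_width: 0.364
grasp_force: 60.1
```

Touched down: the vertical force rose by about 3 N. Letting go and going up.

Call:
carry_out([
  {"grip":0.45,"tx":0,"ty":0,"tz":0,"roll":0},
  {"grip":0.6,"tx":0,"ty":0,"tz":0,"roll":0},
  {"grip":0.6,"tx":0,"ty":0,"tz":0,"roll":0},
  {"grip":0.6,"tx":0,"ty":0,"tz":0.4,"roll":0},
  {"grip":0.6,"tx":0,"ty":0,"tz":0.9,"roll":0},
  {"grip":0.6,"tx":0,"ty":0,"tz":0.9,"roll":0},
  {"grip":0.6,"tx":0,"ty":0,"tz":0.9,"roll":0},
  {"grip":0.6,"tx":0,"ty":0,"tz":0.9,"roll":0},
  {"grip":0.6,"tx":0,"ty":0,"tz":0.5,"roll":0},
  {"grip":0.6,"tx":0,"ty":0,"tz":0,"roll":0},
])

```text
t: 11.55
ee_pos: [0.582, -0.0704, 0.1452]
ee_rot: [0.001, 0.734, 0.679, 0.001]
ft_force: [-0.5, -0.1, -0.0]
grip_width: 0.599
grasp_force: 0.0
```

```bash
cat > e.py <<'E'
from d import *
import sys
o=arm.get_obs(); W=rot(o); f=arm.grab_frame("wrist"); cv2.imwrite(f"pics/{sys.argv[1]}.png",f["image"])
print(o["t"],"tcp",o["ee_pos"],loc(np.array([o["ee_pos"]])),"ydeg",np.degrees(np.arctan2(W[1,1],W[0,1])),o["joint_positions"])
P=loc(cloud(f,np.ones((400,640),bool),o))
B=P[(abs(P[:,2]-.065)<.004)&(abs(P[:,0])<.03)&(abs(P[:,1]-.05)<.025)]
if len(B)>20: print("block top",len(B),cv2.minAreaRect((B[:,:2]*1000).astype(np.float32)),np.median(B[:,2]))
for n,lo,hi in (("pad",-.01,.036),("stop",.062,.1)):
    J=P[(abs(P[:,2]-.05)<.006)&(abs(P[:,0])<.025)&(P[:,1]>lo)&(P[:,1]<hi)]
    if len(J)>20: print(n,len(J),np.percentile(J[:,1],[1,99]))
K=P[(abs(P[:,2]-.067)<.004)&(abs(P[:,0])<.03)&(abs(P[:,1]+.085)<.03)]
if len(K)>20: print("knob",len(K),cv2.minAreaRect((K[:,:2]*1000).astype(np.float32)),np.median(K[:,2]))
G=P[(abs(P[:,2]-.082)<.003)&(abs(P[:,0])<.07)&(P[:,1]<0)&(P[:,1]>-.16)]
if len(G)>20: print("guard",len(G),cv2.minAreaRect((G[:,:2]*1000).astype(np.float32)),np.median(G[:,2]))
E
python3 e.py w5
```

```text
11.55 tcp [ 0.582  -0.0704  0.1452] [[0.0009 0.0491 0.1452]] ydeg -4.447665077359975 [-0.3468  0.2568  0.4914  1.7427 -0.1309  1.1723  0.104 ]
block top 1592 ((-0.19222164154052734, 48.95884323120117), (31.69321632385254, 21.923757553100586), 0.13080526888370514) 0.06486558723519992
pad 1258 [0.0043 0.0302]
stop 1307 [0.0676 0.0817]
guard 3795 ((0.49132537841796875, -44.568519592285156), (33.533416748046875, 101.19944763183594), 89.87023162841797) 0.0817753535794403
```

The block stands at clamp (−0.2, 49.0) mm, square, with its top at 65 mm. The pad is at 30 mm and the stop at 68 mm. Moving over the knob now.

Call:
carry_out([
  {"grip":0.3,"tx":0,"ty":-0.4,"tz":0.3,"roll":9.7},
  {"grip":0.3,"tx":-0.05,"ty":-0.6,"tz":0.3,"roll":9.7},
  {"grip":0.3,"tx":-0.05,"ty":-0.6,"tz":0,"roll":9.7},
  {"grip":0.3,"tx":-0.05,"ty":-0.6,"tz":0,"roll":9.7},
  {"grip":0.3,"tx":-0.05,"ty":-0.6,"tz":0,"roll":9.7},
  {"grip":0.3,"tx":-0.05,"ty":-0.6,"tz":0,"roll":9.7},
  {"grip":0.3,"tx":-0.1,"ty":-0.6,"tz":0,"roll":9.7},
  {"grip":0.3,"tx":-0.1,"ty":-0.6,"tz":0,"roll":9.7},
  {"grip":0.3,"tx":0,"ty":-0.74,"tz":0,"roll":9.8},
  {"grip":0.3,"tx":0,"ty":0,"tz":0,"roll":0},
])

```text
t: 12.85
ee_pos: [0.5689, -0.2055, 0.1579]
ee_rot: [-0.001, 0.064, 0.998, -0.0]
ft_force: [0.9, -0.6, 0.1]
grip_width: 0.297
grasp_force: 0.0
```

Call:
carry_out([
  {"grip":0.3,"tx":0,"ty":0,"tz":0,"roll":0},
  {"grip":0.3,"tx":0,"ty":0,"tz":0,"roll":0},
])

```text
t: 13.1
ee_pos: [0.5702, -0.2025, 0.1587]
ee_rot: [-0.0, 0.061, 0.998, 0.0]
ft_force: [0.2, -0.0, 0.1]
grip_width: 0.299
grasp_force: 0.0
```

```bash
python3 e.py w6
```

```text
13.1 tcp [ 0.5702 -0.2025  0.1587] [[-0.0007 -0.0835  0.1587]] ydeg 82.9536093084765 [-0.0165  0.2785  0.3737  1.6746 -0.108   1.2096  1.8303]
block top 1526 ((-0.4968252182006836, 48.400821685791016), (32.01805877685547, 22.814918518066406), 0.18367113173007965) 0.06480756577206322
pad 1276 [0.0039 0.0294]
stop 1278 [0.0669 0.0811]
knob 1040 ((-0.5427169799804688, -85.3413314819336), (13.933683395385742, 36.10420608520508), 86.8526382446289) 0.06673225645058307
guard 11918 ((-0.20335006713867188, -85.40313720703125), (112.39598846435547, 112.28829956054688), 0.08096898347139359) 0.08184862398233851
```

View pics/w6.png

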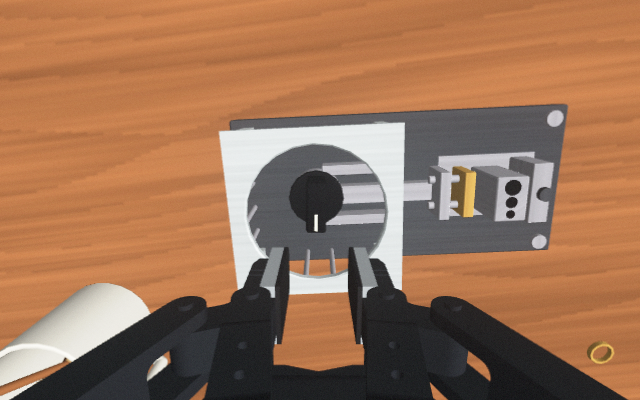

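The opening is centred on the knob at about (316,205). The bar top is at (−0.5, −85.3) mm at q ≈ 0.055, and the block stands at (513,200). Descending through the opening with the fingers 25 mm apart.

Call:
carry_out([
  {"grip":0.3,"tx":0,"ty":-0.07,"tz":0,"roll":-0.5},
  {"grip":0.3,"tx":0,"ty":0,"tz":-0.6,"roll":0},
  {"grip":0.3,"tx":0,"ty":0,"tz":-0.6,"roll":0},
  {"grip":0.3,"tx":0,"ty":0,"tz":-0.6,"roll":0},
  {"grip":0.3,"tx":0,"ty":0,"tz":-0.6,"roll":0},
  {"grip":0.3,"tx":0,"ty":0,"tz":-0.6,"roll":0},
  {"grip":0.3,"tx":0,"ty":0,"tz":-0.5,"roll":0},
  {"grip":0.3,"tx":0,"ty":0,"tz":0,"roll":0},
])

```text
t: 14.15
ee_pos: [0.5692, -0.2053, 0.0702]
ee_rot: [-0.001, 0.066, 0.998, 0.0]
ft_force: [0.5, 0.6, -0.4]
grip_width: 0.298
grasp_force: 0.0
```

Call:
carry_out([
  {"grip":0.3,"tx":0.04,"ty":0.04,"tz":-0.4,"roll":0},
  {"grip":0.3,"tx":0,"ty":0,"tz":-0.4,"roll":0},
  {"grip":0.3,"tx":0,"ty":0,"tz":-0.2,"roll":0},
  {"grip":0.3,"tx":0,"ty":0,"tz":0,"roll":0},
  {"grip":0.3,"tx":0,"ty":0,"tz":0,"roll":0},
])

```text
t: 14.78
ee_pos: [0.5713, -0.2047, 0.0469]
ee_rot: [0.0, 0.066, 0.998, -0.0]
ft_force: [0.0, -0.9, -0.2]
grip_width: 0.3
grasp_force: 0.0
```

```bash
cat > g.py <<'E'
from d import *
o=arm.get_obs(); W=rot(o)
print(o["t"],loc(np.array([o["ee_pos"]])),"ydeg %.2f"%np.degrees(np.arctan2(W[1,1],W[0,1])),"F",o["ft_force"],"M",o["wrist_torque"],"j7 %.3f tau7 %.3f"%(o["joint_positions"][6],o["joint_efforts"][6]),o["grip_width"],o["grasp_force"])
E
python3 g.py
```

```text
14.775 [[ 0.0006 -0.0856  0.0469]] ydeg 82.45 F [ 0.0127 -0.8721 -0.2178] M [ 0.0009 -0.0184 -0.0107] j7 1.862 tau7 0.000 0.3001804352420113 0.0
```

Call:
carry_out([
  {"grip":0.3,"tx":-0.02,"ty":0,"tz":-0.12,"roll":0},
  {"grip":0.3,"tx":0,"ty":0,"tz":0,"roll":0},
  {"grip":0,"tx":0,"ty":0,"tz":0,"roll":0},
  {"grip":0,"tx":0,"ty":0,"tz":0,"roll":0},
  {"grip":0,"tx":0,"ty":0,"tz":0,"roll":0},
])

```text
t: 15.4
ee_pos: [0.5706, -0.2043, 0.0438]
ee_rot: [0.0, 0.066, 0.998, 0.0]
ft_force: [-1.6, 1.2, 3.3]
grip_width: 0.148
grasp_force: 59.3
```

```bash
python3 g.py
```

```text
15.4 [[-0.0002 -0.0853  0.0438]] ydeg 82.45 F [-1.5736  1.1826  3.3468] M [ 0.2633  0.2486 -0.1307] j7 1.863 tau7 0.089 0.14769521748394832 59.329238533973694
```

Call:
carry_out([
  {"grip":0,"roll":-3,"tx":0,"ty":0,"tz":0},
  {"grip":0,"roll":-3,"tx":0,"ty":0,"tz":0},
  {"grip":0,"roll":-3,"tx":0,"ty":0,"tz":0},
  {"grip":0,"roll":-3,"tx":0,"ty":0,"tz":0},
  {"grip":0,"roll":-3,"tx":0,"ty":0,"tz":0},
])

```text
t: 16.02
ee_pos: [0.5706, -0.2042, 0.0438]
ee_rot: [-0.0, 0.196, 0.981, 0.0]
ft_force: [-1.6, 1.6, 2.3]
grip_width: 0.153
grasp_force: 59.4
```

```bash
python3 g.py
```

```text
16.025 [[-0.0002 -0.0852  0.0438]] ydeg 67.42 F [-1.5568  1.5622  2.3098] M [0.2894 0.2811 0.174 ] j7 1.618 tau7 0.203 0.15317512580208292 59.38477098941803
```

Call:
carry_out([
  {"grip":0,"roll":-6,"tx":0,"ty":0,"tz":0},
  {"grip":0,"roll":-6,"tx":0,"ty":0,"tz":0},
  {"grip":0,"roll":-6,"tx":0,"ty":0,"tz":0},
  {"grip":0,"roll":-6,"tx":0,"ty":0,"tz":0},
  {"grip":0,"roll":-6,"tx":0,"ty":0,"tz":0},
  {"grip":0,"roll":-3,"tx":0,"ty":0,"tz":0},
  {"grip":0,"roll":-3,"tx":0,"ty":0,"tz":0},
  {"grip":0,"roll":-3,"tx":0,"ty":0,"tz":0},
  {"grip":0,"roll":-3,"tx":0,"ty":0,"tz":0},
  {"grip":0,"roll":-3,"tx":0,"ty":0,"tz":0},
])

```text
t: 17.27
ee_pos: [0.5708, -0.204, 0.0438]
ee_rot: [-0.0, 0.556, 0.831, 0.0]
ft_force: [0.1, 0.8, 2.4]
grip_width: 0.145
grasp_force: 59.4
```

```bash
python3 g.py
```

```text
17.275 [[-0.     -0.0849  0.0438]] ydeg 22.43 F [0.0854 0.7689 2.4051] M [0.3535 0.2617 0.2074] j7 0.891 tau7 0.189 0.14453083862923427 59.37087535858154
```

Call:
carry_out([
  {"grip":0,"roll":-3,"tx":0,"ty":0,"tz":0},
  {"grip":0,"roll":-3,"tx":0,"ty":0,"tz":0},
  {"grip":0,"roll":-3,"tx":0,"ty":0,"tz":0},
  {"grip":0,"roll":-3,"tx":0,"ty":0,"tz":0},
  {"grip":0,"roll":-3,"tx":0,"ty":0,"tz":0},
])

```text
t: 17.9
ee_pos: [0.5709, -0.2039, 0.0438]
ee_rot: [-0.0, 0.66, 0.752, 0.0]
ft_force: [-1.4, 1.3, 3.0]
grip_width: 0.151
grasp_force: 59.3
```

```bash
python3 g.py
```

```text
17.9 [[ 0.0001 -0.0848  0.0438]] ydeg 7.44 F [-1.4297  1.3412  3.0339] M [0.3805 0.1789 0.2598] j7 0.651 tau7 0.187 0.15114478673883458 59.34835195541382
```

Call:
carry_out([
  {"grip":0,"roll":-2,"tx":0,"ty":0,"tz":0},
  {"grip":0,"roll":-2,"tx":0,"ty":0,"tz":0},
])

```text
t: 18.15
ee_pos: [0.5709, -0.2039, 0.0438]
ee_rot: [-0.0, 0.686, 0.728, 0.0]
ft_force: [-0.7, 3.1, 3.8]
grip_width: 0.151
grasp_force: 59.5
```

```bash
python3 g.py
```

```text
18.15 [[ 0.0001 -0.0849  0.0438]] ydeg 3.41 F [-0.7146  3.145   3.8154] M [0.5334 0.1538 0.2438] j7 0.586 tau7 0.062 0.15101653158495149 59.463120102882385
```

Call:
carry_out([
  {"grip":0,"roll":-2,"tx":0,"ty":0,"tz":0},
  {"grip":0,"roll":-2,"tx":0,"ty":0,"tz":0},
])

```text
t: 18.4
ee_pos: [0.5709, -0.2039, 0.0438]
ee_rot: [-0.0, 0.711, 0.703, 0.0]
ft_force: [-0.3, 4.1, 4.5]
grip_width: 0.148
grasp_force: 59.6
```

```bash
python3 g.py
```

```text
18.4 [[ 0.0002 -0.0849  0.0438]] ydeg -0.64 F [-0.3185  4.0853  4.5118] M [0.7832 0.091  0.2138] j7 0.522 tau7 0.057 0.1483319351472766 59.60693836212158
```

Call:
carry_out([
  {"grip":0,"roll":-1.5,"tx":-0.01,"ty":-0.015,"tz":0},
  {"grip":0,"roll":-1.5,"tx":0,"ty":0,"tz":0},
])

```text
t: 18.65
ee_pos: [0.5709, -0.204, 0.0438]
ee_rot: [-0.0, 0.729, 0.685, 0.001]
ft_force: [0.7, 5.2, 5.3]
grip_width: 0.147
grasp_force: 59.7
```

```bash
python3 g.py
```

```text
18.65 [[ 0.0001 -0.0849  0.0438]] ydeg -3.60 F [0.716  5.1693 5.3493] M [ 1.0794 -0.0376  0.1692] j7 0.475 tau7 -0.012 0.1472468198423231 59.67709243297577
```

Call:
carry_out([
  {"grip":0,"roll":-1.5,"tx":0,"ty":0,"tz":0},
  {"grip":0,"roll":-1.5,"tx":0,"ty":0,"tz":0},
])

```text
t: 18.9
ee_pos: [0.5709, -0.204, 0.0438]
ee_rot: [-0.0, 0.747, 0.665, 0.001]
ft_force: [1.2, 5.1, 4.8]
grip_width: 0.151
grasp_force: 59.7
```

```bash
python3 g.py
python3 - <<'E'
from d import *
f=arm.grab_frame("scene"); cv2.imwrite("pics/s3.png",f["image"]); c=f["image"][165:235,250:320]; cv2.imwrite("pics/c3.png",cv2.resize(c,(560,560),interpolation=cv2.INTER_CUBIC))
P=loc(cloud(f,np.ones((400,640),bool)))
J=P[(P[:,2]>.035)&(P[:,2]<.068)&(abs(P[:,0])<.026)&(P[:,1]>0)&(P[:,1]<.1)]
h=np.histogram(J[:,1],bins=np.arange(0,.1,.003)); print([(round(float(a),3),int(b)) for a,b in zip(h[1],h[0]) if b])
E
```

```text
18.9 [[ 0.0002 -0.0849  0.0438]] ydeg -6.60 F [1.1591 5.0928 4.7536] M [ 1.1218 -0.0267  0.2288] j7 0.428 tau7 -0.013 0.15125666628137494 59.68827545642853
[(0.015, 5), (0.018, 5), (0.021, 14), (0.024, 14), (0.027, 17), (0.03, 5), (0.033, 6), (0.036, 5), (0.039, 15), (0.042, 19), (0.045, 15), (0.048, 25), (0.051, 21), (0.054, 22), (0.057, 22), (0.06, 24), (0.063, 23), (0.066, 22), (0.069, 18), (0.072, 23), (0.075, 22), (0.078, 21), (0.081, 17)]
```

View pics/c3.png

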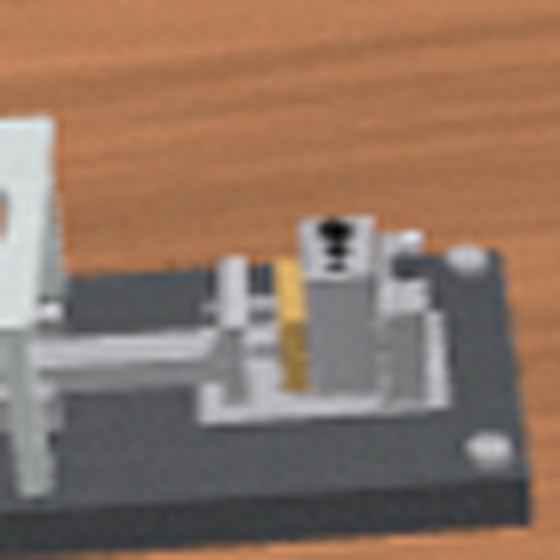

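The block at (335,300) in the crop stands almost between the pad and the stop, so contact is near. I'll ease the small sideways load and go on slowly.

Call:
carry_out([
  {"grip":0,"roll":-1,"tx":0,"ty":0.03,"tz":0.02},
  {"grip":0,"roll":-1,"tx":0,"ty":0,"tz":0},
])

```text
t: 19.2
ee_pos: [0.5709, -0.2039, 0.0439]
ee_rot: [0.001, 0.758, 0.652, 0.0]
ft_force: [3.3, 2.4, -1.1]
grip_width: 0.149
grasp_force: 59.0
```

```bash
python3 g.py
```

```text
19.2 [[ 0.0002 -0.0849  0.0439]] ydeg -8.60 F [ 3.266   2.3786 -1.1154] M [ 0.741  -0.7433  0.1939] j7 0.394 tau7 -0.086 0.148889738835149 58.96105706691742
```

Call:
carry_out([
  {"grip":0,"roll":-1,"tx":0,"ty":0,"tz":0},
  {"grip":0,"roll":-1,"tx":0,"ty":0,"tz":0},
])

```text
t: 19.45
ee_pos: [0.5709, -0.2039, 0.0439]
ee_rot: [0.0, 0.769, 0.639, 0.0]
ft_force: [4.0, 4.1, -1.3]
grip_width: 0.157
grasp_force: 58.9
```

```bash
python3 g.py
```

```text
19.45 [[ 0.0002 -0.0849  0.0439]] ydeg -10.60 F [ 4.0319  4.1449 -1.3041] M [ 0.7171 -0.8093  0.2346] j7 0.363 tau7 -0.097 0.15709669304899038 58.88154208660126
```

Call:
carry_out([
  {"grip":0,"roll":-1,"tx":0,"ty":0,"tz":0},
  {"grip":0,"roll":-1,"tx":0,"ty":0,"tz":0},
])

```text
t: 19.7
ee_pos: [0.571, -0.2039, 0.0439]
ee_rot: [0.0, 0.78, 0.625, 0.0]
ft_force: [4.0, 3.3, -1.6]
grip_width: 0.152
grasp_force: 58.9
```

```bash
python3 g.py
```

```text
19.7 [[ 0.0002 -0.0848  0.0439]] ydeg -12.60 F [ 3.954   3.3352 -1.6169] M [ 0.7751 -0.8358  0.1898] j7 0.331 tau7 -0.117 0.1516544000436069 58.8707560300827
```

Call:
carry_out([
  {"grip":0,"roll":-1,"tx":0,"ty":0,"tz":0},
  {"grip":0,"roll":-1,"tx":0,"ty":0,"tz":0},
])

```text
t: 19.95
ee_pos: [0.5709, -0.2039, 0.0439]
ee_rot: [0.0, 0.791, 0.612, 0.0]
ft_force: [4.5, 2.6, -0.5]
grip_width: 0.149
grasp_force: 58.9
```

```bash
python3 g.py
```

```text
19.95 [[ 0.0002 -0.0849  0.0439]] ydeg -14.60 F [ 4.4845  2.5898 -0.4588] M [ 0.8065 -0.8454  0.2665] j7 0.299 tau7 -0.137 0.14931617351187348 58.87094557285309
```

Call:
carry_out([
  {"grip":0,"roll":-1,"tx":0,"ty":0,"tz":0},
  {"grip":0,"roll":-1,"tx":0,"ty":0,"tz":0},
])

```text
t: 20.2
ee_pos: [0.571, -0.2039, 0.0439]
ee_rot: [0.0, 0.802, 0.598, 0.0]
ft_force: [3.3, 3.5, -2.5]
grip_width: 0.152
grasp_force: 58.9
```

```bash
python3 g.py
```

```text
20.2 [[ 0.0002 -0.0849  0.0439]] ydeg -16.59 F [ 3.3144  3.5316 -2.5349] M [ 0.7673 -0.8281  0.28  ] j7 0.268 tau7 -0.157 0.1520405747487543 58.87096881866455
```

Call:
carry_out([
  {"grip":0,"roll":-1,"tx":0,"ty":0,"tz":0},
])

```text
t: 20.32
ee_pos: [0.571, -0.2039, 0.0439]
ee_rot: [0.001, 0.807, 0.591, 0.0]
ft_force: [4.3, 3.5, -1.0]
grip_width: 0.15
grasp_force: 58.9
```

```bash
python3 g.py
```

```text
20.325 [[ 0.0002 -0.0849  0.0439]] ydeg -17.59 F [ 4.3357  3.4878 -1.0242] M [ 0.7579 -0.8887  0.3297] j7 0.252 tau7 -0.167 0.14983107408150978 58.871251344680786
```

Call:
carry_out([
  {"grip":0,"roll":-1,"tx":0,"ty":0,"tz":0},
])

```text
t: 20.45
ee_pos: [0.571, -0.204, 0.0439]
ee_rot: [0.001, 0.812, 0.584, 0.0]
ft_force: [4.5, 2.7, -1.6]
grip_width: 0.146
grasp_force: 58.9
```

```bash
python3 g.py
```

```text
20.45 [[ 0.0002 -0.0849  0.0439]] ydeg -18.59 F [ 4.4992  2.6614 -1.6095] M [ 0.7344 -0.9125  0.3115] j7 0.236 tau7 -0.177 0.1464844451971723 58.87107074260712
```

Joint-7 torque has risen a clean 0.01 N m per degree since about −9.6°, which is contact. That makes it about 9 N now, so 2.5° more should give 12 N.

Call:
carry_out([
  {"grip":0,"roll":-1,"tx":0,"ty":0,"tz":0},
  {"grip":0,"roll":-1,"tx":0,"ty":0,"tz":0},
  {"grip":0,"roll":-0.6,"tx":0,"ty":0,"tz":0},
])

```text
t: 20.82
ee_pos: [0.571, -0.2039, 0.0439]
ee_rot: [0.001, 0.825, 0.565, 0.0]
ft_force: [4.7, 2.7, -1.4]
grip_width: 0.15
grasp_force: 58.9
```

```bash
python3 g.py
```

```text
20.825 [[ 0.0002 -0.0849  0.0439]] ydeg -21.17 F [ 4.7285  2.6864 -1.4075] M [ 0.7403 -0.9287  0.338 ] j7 0.195 tau7 -0.271 0.1501139067378974 58.873854875564575
```

Call:
carry_out([
  {"grip":0,"roll":0,"tx":0,"ty":0,"tz":0},
  {"grip":0,"roll":0,"tx":0,"ty":0,"tz":0},
])

```text
t: 21.08
ee_pos: [0.571, -0.2039, 0.0439]
ee_rot: [0.001, 0.825, 0.565, 0.0]
ft_force: [3.6, 2.9, -1.1]
grip_width: 0.149
grasp_force: 58.8
```

```bash
python3 g.py
```

```text
21.075 [[ 0.0002 -0.0849  0.0439]] ydeg -21.16 F [ 3.6397  2.9008 -1.0745] M [ 0.7351 -0.9336  0.25  ] j7 0.196 tau7 -0.246 0.14880634342788573 58.84095847606659
```

Estimated at about 12 N, so I'll release and go straight up.

Call:
carry_out([
  {"grip":0.3,"roll":0,"tx":0,"ty":0,"tz":0},
  {"grip":0.3,"roll":0,"tx":0,"ty":0,"tz":0},
  {"grip":0.3,"roll":0,"tx":0,"ty":0,"tz":0},
  {"grip":0.3,"roll":0,"tx":0,"ty":0,"tz":0.4},
  {"grip":0.3,"roll":0,"tx":0,"ty":0,"tz":0.8},
  {"grip":0.3,"roll":0,"tx":0,"ty":0,"tz":0.9},
  {"grip":0.3,"roll":0,"tx":0,"ty":0,"tz":0.9},
  {"grip":0.3,"roll":0,"tx":0,"ty":0,"tz":0.9},
  {"grip":0.3,"roll":0,"tx":0,"ty":0,"tz":0.9},
  {"grip":0.3,"roll":0,"tx":0,"ty":0,"tz":0},
])

```text
t: 22.32
ee_pos: [0.5718, -0.205, 0.1674]
ee_rot: [0.002, 0.825, 0.565, 0.002]
ft_force: [-0.2, -0.2, -0.1]
grip_width: 0.302
grasp_force: 0.0
```

Call:
carry_out([
  {"grip":0.3,"roll":0,"tx":0,"ty":0,"tz":0},
  {"grip":0.3,"roll":0,"tx":0,"ty":0,"tz":0},
])

```text
t: 22.58
ee_pos: [0.5697, -0.2039, 0.1632]
ee_rot: [-0.001, 0.825, 0.565, -0.001]
ft_force: [0.3, 0.3, 0.3]
grip_width: 0.301
grasp_force: 0.0
```

```bash
python3 e.py w7; python3 g.py
```

```text
22.575 tcp [ 0.5697 -0.2039  0.1632] [[-0.0011 -0.0849  0.1632]] ydeg -21.14887925988185 [-0.3254  0.3282  0.7618  1.6792 -0.2378  1.2314  0.1208]
block top 345 ((-2.7370615005493164, 46.05716323852539), (7.056024551391602, 28.464359283447266), 74.16239929199219) 0.06433997259884039
pad 784 [0.0215 0.0294]
knob 988 ((-0.13057374954223633, -85.29380798339844), (35.768943786621094, 13.591745376586914), 73.8222427368164) 0.06658851746992415
guard 11991 ((-0.3369636535644531, -85.94142150878906), (112.58585357666016, 112.52265930175781), 0.07477497309446335) 0.08177625039224923
22.625 [[-0.001  -0.085   0.1632]] ydeg -21.14 F [-0.5203 -0.0275 -0.3721] M [ 0.0114  0.0313 -0.0018] j7 0.121 tau7 -0.000 0.29608520358911833 0.0
```

View pics/w7.png

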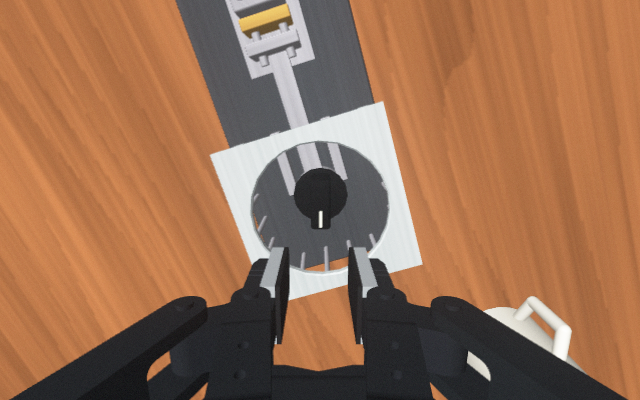

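The bar now reads q ≈ 1.85 against contact at about 1.66, so about 11.5 N. The pad at (265,20) touches the block, and the knob at (320,195) is free. One last check of the block.

Run:
```python
from d import *
f=arm.grab_frame("scene"); c=f["image"][165:235,250:320]; cv2.imwrite("pics/c5.png",cv2.resize(c,(560,560),interpolation=cv2.INTER_CUBIC))
P=loc(cloud(f,np.ones((400,640),bool)))
B=P[(abs(P[:,2]-.065)<.003)&(abs(P[:,0])<.03)&(abs(P[:,1]-.055)<.03)]
print(len(B),cv2.minAreaRect((B[:,:2]*1000).astype(np.float32)),np.percentile(B[:,2],[5,50,95]))
```

```text
76 ((1.5541019439697266, 58.872982025146484), (21.43709945678711, 32.49364471435547), 89.00010681152344) [0.063  0.0648 0.0662]
```

View pics/c5.png

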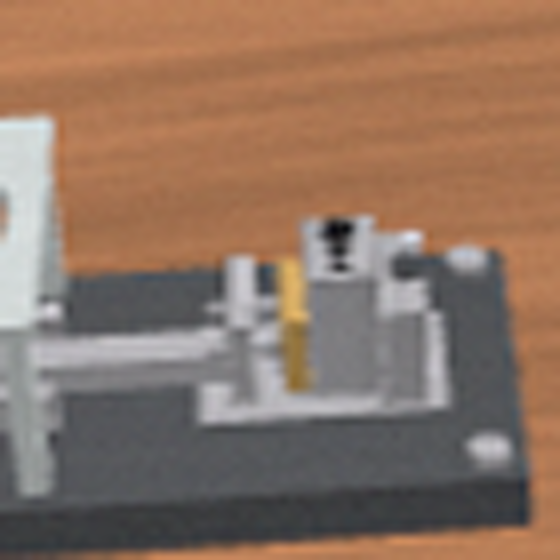

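The block at (340,300) stands upright and square, with the pad and stop on either side. Handing in.

```bash
python3 -c "
from cell import arm
print(arm.sign_off())"
```

```text
the job is handed in; nothing more can be done
None
```

I handed the job in at about 23 s: the steel block stands upright against the back stop, held by the pad with an estimated 11–12 N (from knob angle and torque), and the knob is released; no verdict was returned.

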